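Tap the clamping wedge home in the cylinder head fixture

ROBOT

A 7-joint arm with a two-finger parallel gripper is mounted at the origin on the work surface. World frame = base frame: x ahead of the robot, y to its left, z up, the work surface at z = 0. Lengths are in m, angles in rad, forces in N, time in s.
With the tool pointing down it reaches from about 0.4 to 0.85 m from the base axis. Payload 4.5 kg.
Tool frame: the origin (TCP) lies midway between the tips of the shut fingers; the grasp point (between the pads) lies 19 mm behind it; z points along the fingers, x is the direction in which the jaws open and shut, and the axes are right-handed (so a half turn about z gives the same grasp; the last joint's range is limited). The gripper opens to 88 mm and grips with 3 to 60 N. Pads are 18 mm wide; open, the fingers measure 123 mm over their backs; the gripper's body (75 mm by 187 mm) begins 45 mm behind the grasp point.
Start: joints at [1.152, 0.689, -0.195, 1.565, 0.157, 0.902, -0.215], TCP at [0.273, -0.562, 0.239] pointing down, gripper open.
Joint ranges: [-3.01, 3.01], [-0.46, 2.08], [-1.47, 1.51], [0.13, 2.56], [-1, 4.14], [0.04, 2.09], [-2.66, 2.66]. Speed limits (rad/s): [2.57, 2.57, 3.14, 3.14, 3.14, 3.14, 3.14].

INTERFACE

Orientations are given as a unit quaternion [w, x, y, z].
In Python, from workcell import state, capture, hand_in, search_frame, trace, mark_of gives the robot as it stands.
- The arm moves only by the tool jog_arm, never from a script. Its argument "series" is text: rows parted by semicolons, each of 7 numbers parted by spaces: the shift along the tool's x, y, z in mm, then the turn, a rotation vector about the tool's x, y, z in rad, then the closure, from 0 (fully open) to 1 (shut). In form: tx ty tz wx wy wz jaw; .... A call has exactly 8 rows; each row is the pose to reach, as a shift and turn from the pose measured when the call began, along the tool's axes at that moment; what a row does not reach only later rows make up. A row lasts 1/10 s, in which the tool goes at most 50 mm and 8.59 degrees, less where a joint would pass 70% of its speed; a pose out of reach is approached as far as the arm can. A call with a gripper value outside its range is refused whole. The fingers move at their own pace and stop on an object; the grip force is fixed at half the most. Time passes only in rows, so rows that repeat a pose let the fingers close, or fill a call up. It gives the time, the measured TCP pose, the force and the opening at its end, in the units of the state.
- state(): the state, without advancing time (a new reading comes with each control period).
- capture(name): name is "scene" or "top" or "wrist"; returns a dict with "pixels" (384x512x3 uint8, red, green, blue), "K" (3x3 intrinsics, pixels), "R" (3x3) and "t" (3): a world point X has camera coordinates R X + t. Camera axes: x right, y down, z forward; pixel columns grow to the right and rows downward; lengths in m; the calibration is good to about 2 mm. A picture is of the moment at which its call begins. There is no depth.
- hand_in(): hands the job in, once; it reports no verdict.
Trained networks look in a picture, given as the dict that the camera call returned (one of the last four; its "shot" number tells which), for a name from the list of things; names that differ only in an ending like _2 or _b are one class to them, and where a whole thing is asked for, a point or a joint stands for the part that bears it (a point fixed in the world has none). Each returns a list of dicts, best first, with "score" (0 to 1); they miss things now and then, are a little off and sometimes report something else, mostly with a low value. They report only what shows in the picture. A call takes as long as a camera call.
- search_frame(target, picture): "at" ([x, y, z] in m, in the coordinates of the camera as it stood for that picture, good to about 4 mm: the middle of the surface that is visible of it).
- trace(target, picture): "pixels" (384x512 bool, what is visible of it).
- mark_of(target, picture): "at" ([x, y, z] in m, in the coordinates of the camera as it stood for that picture, good to about 4 mm: a listed point, or the origin of a listed thing).
The state is a dict: "clock": time; "joints": joint angles; "joint_velocities": joint speeds; "tau": joint torques, N m; "position": TCP position; "eef_rot": TCP orientation; "ft_force": force on the tool from outside, world axes, zero at the start; "torque": the same for the moment, N m; "width": finger opening in m.
Only numpy, scipy, OpenCV 4.12 (cv2) and the standard library are available. Lean on these libraries where they do the work, as an engineer would, in place of code of your own. Each camera call takes 0.05 s, during which the arm holds its last target.

TASK

Pick up the loose steel wedge, start its thin end in the slot of the clamping fixture without yet closing the jaw, and let go of it. Then tap its thick end forward in several small taps, coming clear of it between taps, until it stops moving forward and the jaw is tight against the cylinder head; use no more force than that takes. Leave the other things on the bench where they are, and leave the wedge lying flat in the slot.

Things in the scene. Friction and masses are not known exactly. Their poses are not given: they have to be found in the camera images.
- wedge_grip (a point): Centre of the wedge's head, half-way up (15 mm). The wedge is a loose plain steel piece, about 0.5 kg, 130 mm long, 30 mm high, lying flat; x points to its thin end, z up. The head is a straight block with parallel sides, 35 mm long (x) and 34 mm wide (y): grip it there, across y. Ahead of the head runs the taper, 95 mm long.
- wedge_tip (a point): Middle of the wedge's thin end face (14 mm wide), half-way up; axes as the wedge's. It lies 112.5 mm ahead (+x) of the centre of the head and 10 mm to its right (-y). The taper's right side is straight and flush with the head's right side; its left side slants 1 in 5, so the taper is 33 mm wide where it meets the head.
- wedge_butt (a point): Middle of the flat back face of the wedge's head, 34 mm wide and 30 mm high: the face to tap. It lies 17.5 mm behind (-x) the centre of the head, 15 mm above the wedge's underside; axes as the wedge's.
- fixture: Clamping fixture fixed to the bench. Origin on the bench at the slot's mouth, on the nominal line of the slot's straight right side; x points into the slot (the wedge's way in), y left, z up. The wedge slides on the bench. An aluminium cylinder head (y 54 to 152 mm, x 0 to 111 mm, studs to 73 mm high) sits beyond the jaw. The casting cracks if pressed hard: push the wedge with no more than about 16 N.
- slot_mouth (a point): Point 16 mm above the fixture's origin. Right of the slot is a fixed steel block, 45 mm high, 36 mm wide, to x = 115 mm; its face is along x, between 5 mm left and 5 mm right of y = 0, different each time and not measured. Its first 10 mm splay away to the right as a lead-in.
- jaw_face (a point): Point on the steel jaw left of the slot, at the mouth end of its slanted face, 26 mm up; the jaw is 94 mm long, top at 45 mm. With the jaw open the face is at y = 23 mm at the mouth and slants in 1 in 5 like the wedge. The wedge meets the jaw with its tip roughly 15 to 70 mm past the mouth and stops about 15 mm further in (exact place unknown beforehand).
- jaw (a joint): Travel (m) of the sprung jaw to the left: 0 open, 0.003 tight on the cylinder head; it springs back unless the wedge holds it. The wedge stays by friction where it is tapped to. Sliding it in takes a growing push of a few N up to about 10 N (slot and taper are oiled); at the stop the resistance jumps up. The reading is too coarse to tell when the jaw is tight.
- block: plain rectangular steel block, 100 x 34 x 30 mm high, no taper, origin under its centre; not part of the job
- gear: toothed dark steel timing gear lying flat, 105 mm across, 26 mm high, origin under its centre; leave alone
- socket: steel cylinder (socket) 26 mm across and 50 mm high, upright; leave alone
- spanner: open-ended spanner lying flat; leave alone
- spray: spray can, 64 mm across, about 190 mm high, upright; leave alone
- bearing: steel bearing ring, 52 mm across, 16 mm high, lying flat; leave alone
- tappet: steel cylinder 32 mm across and 26 mm high, upright; leave alone

How it is judged:
By the outcome, as a careful person would: the job done as asked, in the order asked, and still so for the second after the job is handed in, with the robot touching nothing.
It also fails if it takes over 72 s, if anything falls off the work surface, if the arm or the gripper's body presses on something with over 40 N, if the wrist force passes 120 N, or if a joint passes its speed limit or range.

## Working session

There is one attempt and no reset: what is moved stays moved. The work goes in short steps, Python scripts to look and compute and a tool call to move; the robot and the scene stay as the last step left them, time stands still between calls to the robot, and variables do not carry over. Pictures are saved under pics/ and viewed, and the job is handed in when it is done.

Besides the shell and the picture viewer there is one more tool, called after ">>>" in YAML: its name, and indented under it one key for each argument. jog_arm: Moves the arm, as the interface text tells. Its arguments: {"type":"object","properties":{"series":{"type":"string"}},"required":["series"]}

```bash
ls; mkdir -p pics; cat > h.py <<'E'
import numpy as np, cv2
from scipy.spatial.transform import Rotation as Ro
from workcell import state, capture, hand_in, search_frame, trace, mark_of
def save(c,n): cv2.imwrite('pics/'+n+'.png',cv2.cvtColor(c['pixels'],cv2.COLOR_RGB2BGR))
def w(c,p): return np.array(c['R']).T@(np.array(p)-np.array(c['t']))
def ray(c,u,v,z):
    R=np.array(c['R']);o=-R.T@np.array(c['t']);d=R.T@np.linalg.solve(np.array(c['K']),[u,v,1.]);return o+d*(z-o[2])/d[2]
def proj(c,X):
    p=np.array(c['K'])@(np.array(c['R'])@np.array(X)+np.array(c['t']));return p[:2]/p[2]
def rot():
    q=state()['eef_rot'];return Ro.from_quat([q[1],q[2],q[3],q[0]])
E
python3 - <<'E'
from h import *
s=state();print({k:np.round(v,3) for k,v in s.items()})
for n in ['scene','top','wrist']:
    c=capture(n);save(c,n+'0')
    print(n, np.round(w(c,[0,0,0]),3))
    for t in ['wedge_grip','wedge_tip','wedge_butt','fixture','slot_mouth','jaw_face','block']:
        print(t,[(round(d['score'],2),np.round(w(c,d['at']),3).tolist()) for d in mark_of(t,c)[:3]])
E
```

```text
pics
{'clock': np.float64(0.0), 'joints': array([ 1.152,  0.69 , -0.195,  1.566,  0.157,  0.902, -0.215]), 'joint_velocities': array([-0.   , -0.002, -0.001,  0.   , -0.002, -0.002, -0.   ]), 'tau': array([-1.0000e-03, -5.2756e+01, -1.2670e+00, -1.5343e+01, -5.3000e-02,
        6.0000e-03,  0.0000e+00]), 'position': array([ 0.273, -0.561,  0.238]), 'eef_rot': array([-0.   ,  0.848, -0.53 , -0.001]), 'ft_force': array([-0.215,  0.617, -0.245]), 'torque': array([ 0.019,  0.063, -0.05 ]), 'width': np.float64(0.088)}
scene [ 0.864 -0.423  0.984]
wedge_grip [(0.96, [0.484, -0.255, 0.011])]
wedge_tip [(0.76, [0.6, -0.266, 0.012])]
wedge_butt [(0.78, [0.473, -0.26, 0.016])]
fixture [(0.59, [0.596, -0.088, 0.001])]
slot_mouth [(0.71, [0.595, -0.088, 0.01]), (0.67, [0.682, -0.241, -0.0])]
jaw_face [(0.74, [0.589, -0.063, 0.025])]
block [(0.94, [0.475, 0.296, -0.003])]
top [0.431 0.052 1.08 ]
wedge_grip [(0.89, [0.493, -0.261, 0.01])]
wedge_tip [(0.81, [0.602, -0.266, 0.018]), (0.75, [0.438, 0.111, -0.001])]
wedge_butt [(0.58, [0.474, -0.261, 0.015]), (0.23, [0.594, -0.089, 0.018])]
fixture [(0.79, [0.598, -0.087, -0.005])]
slot_mouth [(0.69, [0.598, -0.087, 0.015])]
jaw_face [(0.64, [0.593, -0.065, 0.028]), (0.43, [0.583, -0.331, 0.004])]
block [(0.58, [0.477, 0.294, -0.004])]
wrist [ 0.335 -0.531  0.385]
wedge_grip []
wedge_tip []
wedge_butt []
fixture []
slot_mouth []
jaw_face []
block []
```

View pics/scene0.png

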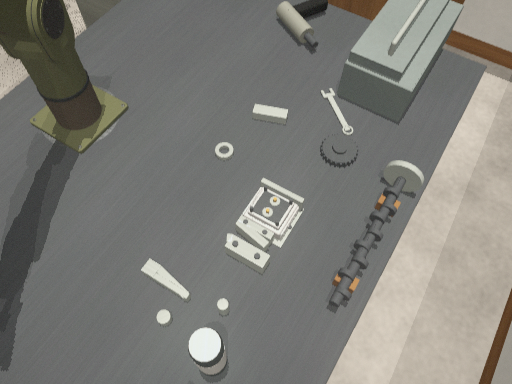

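View pics/top0.png

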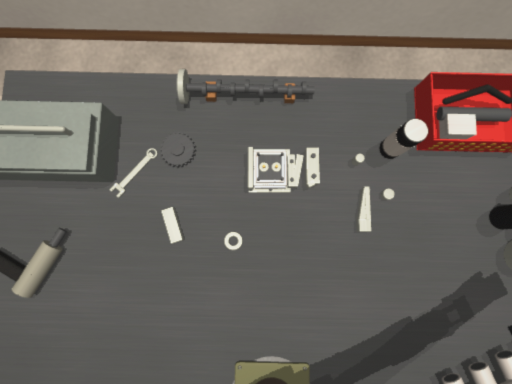

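The scene view shows the wedge at about (165,280) with its thin end toward (187,297). The fixture is at (262,225), the spray can at (207,345), the tappet and socket at (163,317) and (222,305). The top view agrees: wedge (365,210), fixture (283,168).

```bash
python3 - <<'E'
from h import *
c=capture('wrist');save(c,'w1');print(c['K'],np.round(c['R'],3))
R=rot();print(R.as_matrix().round(3))
p=state()['position']
d=np.array([0.52,-0.2,0.24])-p;print('tool shift',R.inv().apply(d)*1000)
# target rot: x->-y, y->-x, z->-z
T=Ro.from_matrix(np.array([[0,-1,0],[-1,0,0],[0,0,-1]]).T.astype(float))
print((R.inv()*T).as_rotvec())
E
```

```text
[[345.94807751   0.         252.5270844 ]
 [  0.         345.94807751 188.43046407]
 [  0.           0.           1.        ]] [[ 0.438 -0.899 -0.001]
 [-0.867 -0.423  0.265]
 [-0.238 -0.116 -0.964]]
[[ 0.438 -0.899  0.   ]
 [-0.899 -0.438 -0.   ]
 [ 0.     0.    -1.   ]]
tool shift [-217.65066163 -380.07798543   -1.27519912]
[-2.89571833e-06 -4.61844291e-05  4.52842538e-01]
```

View pics/w1.png

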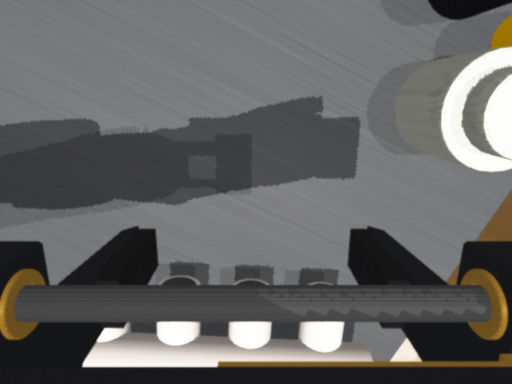

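>>> jog_arm:
  series: "-27 -48 0 0 0 0.06 0; -54 -95 0 0 0 0.12 0; -81 -142 0 0 0 0.18 0; -108 -190 0 0 0 0.24 0; -136 -238 0 0 0 0.3 0; -163 -285 0 0 0 0.36 0; -190 -332 0 0 0 0.41 0; -218 -380 0 0 0 0.453 0"

```text
clock: 2.05
position: [0.4996, -0.2296, 0.239]
eef_rot: [0.0, -0.706, 0.708, -0.0]
ft_force: [0.4, -0.3, 0.3]
width: 0.0882
```

```bash
python3 - <<'E'
from h import *
s=state();print(s['clock'],np.round(s['position'],4),rot().as_matrix().round(3))
c=capture('wrist');save(c,'w2')
for t in ['wedge_grip','wedge_tip','wedge_butt','fixture','slot_mouth','jaw_face']:
    print(t,[(round(d['score'],2),np.round(w(c,d['at']),3).tolist()) for d in mark_of(t,c)[:3]])
E
```

```text
2.05 [ 0.4996 -0.2296  0.239 ] [[-0.002 -1.     0.001]
 [-1.     0.002 -0.   ]
 [ 0.    -0.001 -1.   ]]
wedge_grip [(0.57, [0.485, -0.261, 0.015])]
wedge_tip [(0.73, [0.602, -0.268, 0.016])]
wedge_butt [(0.9, [0.474, -0.255, 0.017])]
fixture []
slot_mouth []
jaw_face [(0.57, [0.593, -0.064, 0.027])]
```

View pics/w2.png

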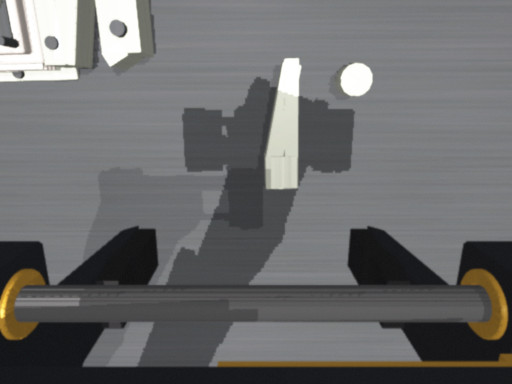

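```bash
python3 - <<'E'
from h import *
c=capture('wrist')
m=trace('wedge_grip',c)[0]['pixels'].astype(np.uint8)
im=cv2.cvtColor(c['pixels'],cv2.COLOR_RGB2BGR)
a=cv2.resize(im[40:200,230:330],None,fx=4,fy=4,interpolation=cv2.INTER_NEAREST)
b=cv2.resize(im[0:100,60:170],None,fx=4,fy=4,interpolation=cv2.INTER_NEAREST)
ct,_=cv2.findContours(m,0,1);ct=max(ct,key=cv2.contourArea)
out=np.zeros((640,840,3),np.uint8)[:600]
cv2.imwrite('pics/z1.png',a[:600]);cv2.imwrite('pics/z2.png',b)
# right & left edges on rows
for r in range(55,195,6):
    x=np.where(m[r])[0]
    if len(x): print(r,x.min(),x.max(), im[r,x.min()-3:x.min()+4].mean(1).round(), im[r,x.max()-3:x.max()+4].mean(1).round())
E
```

```text
61 278 293 [133. 132. 142. 223. 254. 255. 255.] [255. 255. 255. 255. 237. 177. 154.]
67 276 295 [110. 109. 113. 133. 224. 254. 255.] [255. 255. 255. 254. 216. 137. 126.]
73 274 295 [111. 111. 112. 114. 141. 231. 254.] [255. 255. 252. 200. 134. 129. 127.]
79 273 294 [111. 112. 110. 112. 142. 231. 254.] [255. 255. 255. 232. 153. 129. 127.]
85 272 293 [ 71.  95. 103. 107. 146. 234. 255.] [255. 255. 255. 254. 232. 154. 130.]
91 271 293 [ 64.  63.  65.  78. 117. 173. 211.] [255. 255. 255. 254. 231. 155. 132.]
97 271 293 [ 63.  65.  78. 123. 181. 211. 219.] [221. 220. 220. 205. 143.  88.  77.]
103 270 294 [ 61.  64.  79. 124. 182. 212. 219.] [218. 217. 203. 143.  91.  79.  77.]
109 269 294 [ 63.  64.  81. 125. 182. 210. 217.] [218. 216. 203. 143.  89.  77.  76.]
115 268 294 [ 62.  66.  83. 129. 188. 212. 215.] [216. 217. 200. 142.  90.  79.  75.]
121 266 293 [ 63.  61.  66.  83. 129. 186. 210.] [213. 215. 214. 200. 140.  88.  77.]
127 265 293 [ 61.  61.  67.  87. 134. 194. 211.] [213. 212. 213. 199. 140.  89.  76.]
133 264 293 [ 59.  60.  68.  90. 138. 192. 210.] [211. 211. 211. 196. 138.  87.  77.]
139 263 293 [ 62.  62.  67.  89. 135. 192. 209.] [211. 210. 210. 196. 137.  89.  77.]
145 263 293 [ 61.  71.  95. 145. 196. 209. 210.] [210. 210. 209. 194. 137.  89.  79.]
151 262 293 [ 65.  79. 110. 148. 195. 208. 208.] [209. 209. 209. 195. 138.  90.  78.]
157 261 293 [ 61.  61.  80. 137. 191. 204. 205.] [213. 213. 212. 200. 136.  86.  77.]
163 260 293 [ 62.  61.  61.  77. 131. 188. 203.] [211. 211. 212. 198. 127.  79.  75.]
169 260 293 [ 61.  62.  62.  70. 114. 168. 171.] [210. 209. 210. 197. 126.  82.  77.]
175 260 293 [ 61.  63.  61.  67. 100. 148. 162.] [210. 209. 210. 195. 125.  78.  74.]
181 260 293 [ 60.  61.  61.  67. 101. 146. 161.] [209. 209. 210. 195. 125.  80.  75.]
187 264 280 [ 67.  78.  92. 100. 102. 105. 106.] [91. 89. 89. 89. 87. 85. 84.]
```

View pics/z1.png

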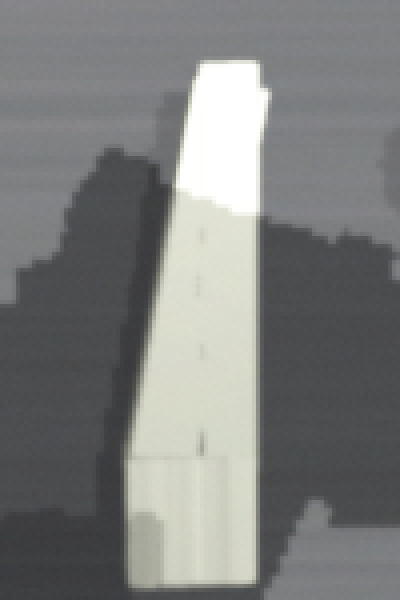

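View pics/z2.png

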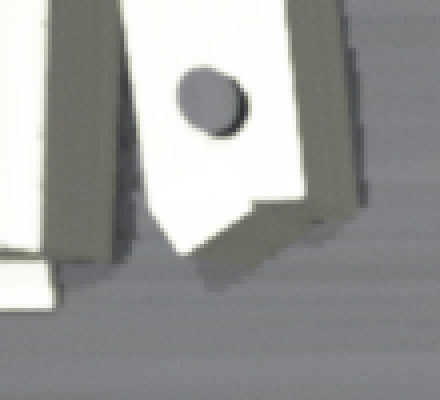

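The zoom shows the wedge's top face: head columns 261–294, back edge near row 185, tip near row 55 (280–295). The second crop shows the slot: the fixed block's lead-in corner is at about (106,63), with the jaw edge on its left.

```bash
python3 - <<'E'
from h import *
s=state();print(np.round(s['position'],4))
c=capture('wrist');save(c,'w3')
g=cv2.cvtColor(c['pixels'],cv2.COLOR_RGB2GRAY).astype(float)
def edge(row,a,b,rev=False):
    x=np.arange(a,b);d=np.abs(np.diff(g[row,a:b]));d[d<15]=0
    return (d*(x[:-1]+.5)).sum()/d.sum()
R=[];L=[]
for r in list(range(100,185,6)): R.append(ray(c,edge(r,288,301),r,.03))
for r in range(166,184,3): L.append(ray(c,edge(r,255,266),r,.03))
R=np.array(R);L=np.array(L)
p=np.polyfit(R[:,0],R[:,1],1);print('right line slope',p[0],'y@.49',np.polyval(p,.49)); print(L.round(4)[:, :2])
col=g[:,275];print([ (i,int(col[i])) for i in range(180,194)]);col=g[:,287];print([ (i,int(col[i])) for i in range(50,62)])
print('back',ray(c,277,185,.03),ray(c,277,187,.03),'tip',ray(c,287,55,.03),ray(c,294,55,.03),ray(c,280,55,.03))
E
```

```text
[ 0.4974 -0.2333  0.2388]
right line slope 0.025381322428732853 y@.49 -0.2752974194078195
[[ 0.4924 -0.2413]
 [ 0.4892 -0.2411]
 [ 0.486  -0.2411]
 [ 0.4827 -0.2414]
 [ 0.4795 -0.2414]
 [ 0.4762 -0.2415]]
[(180, 206), (181, 206), (182, 205), (183, 206), (184, 205), (185, 193), (186, 157), (187, 101), (188, 78), (189, 76), (190, 76), (191, 76), (192, 75), (193, 75)]
[(50, 127), (51, 128), (52, 128), (53, 128), (54, 135), (55, 202), (56, 252), (57, 255), (58, 255), (59, 255), (60, 255), (61, 255)]
back [ 0.4718168  -0.25801517  0.03      ] [ 0.46961807 -0.25805087  0.03      ] tip [ 0.60113516 -0.2655329   0.03      ] [ 0.60111794 -0.27226546  0.03      ] [ 0.60115238 -0.2588003   0.03      ]
```

View pics/w3.png

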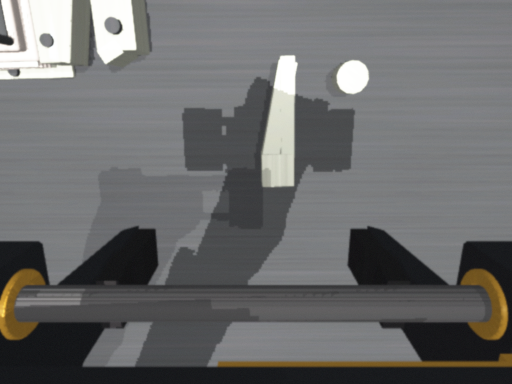

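>>> jog_arm:
  series: "-25 -20 5 0 0 0 0; -50 -42 10 0 0 0 0; -75 -62 15 0 0 0 0; -100 -83 20 0 0 0 0; -125 -105 25 0 0 0 0; -147 -120 30 0 0 0 0; -147 -120 30 0 0 0 0; -147 -120 30 0 0 0 0"

```text
clock: 3.35
position: [0.6176, -0.0872, 0.2084]
eef_rot: [-0.001, -0.706, 0.708, 0.0]
ft_force: [0.0, -0.1, 1.2]
width: 0.0884
```

```bash
python3 - <<'E'
from h import *
s=state();print(s['clock'],np.round(s['position'],4),rot().as_matrix().round(3))
c=capture('wrist');save(c,'w4')
print(np.array(c['R']).round(4).tolist(),np.array(c['t']).tolist())
for t in ['fixture','slot_mouth','jaw_face']:
    print(t,[(round(d['score'],2),np.round(w(c,d['at']),3).tolist()) for d in mark_of(t,c)[:3]])
im=cv2.cvtColor(c['pixels'],cv2.COLOR_RGB2BGR)
u,v=proj(c,[.6,-.085,.045]);print(u,v)
u=int(u);v=int(v);a=im[max(0,v-120):v+40,max(0,u-100):u+90];print(max(0,u-100),max(0,v-120))
cv2.imwrite('pics/z4.png',cv2.resize(a,None,fx=4,fy=4,interpolation=cv2.INTER_NEAREST)[:600])
c=capture('scene')
for t in ['spray','socket','tappet']:
    print(t,[(round(d['score'],2),np.round(w(c,d['at']),3).tolist()) for d in mark_of(t,c)[:2]])
E
```

```text
3.35 [ 0.6176 -0.0872  0.2084] [[-0.004 -1.    -0.001]
 [-1.     0.004 -0.001]
 [ 0.001  0.001 -1.   ]]
[[-0.0025, -1.0, 0.0002], [-0.9639, 0.0025, 0.2663], [-0.2663, 0.0004, -0.9639]] [-0.08459390602555539, 0.5672166600663261, 0.5243363617699378]
fixture []
slot_mouth []
jaw_face [(0.7, [0.595, -0.061, 0.026])]
251.3584199805433 189.12958212719883
151 69
spray [(0.56, [0.72, -0.349, -0.002])]
socket [(0.51, [0.68, -0.242, 0.0]), (0.32, [0.592, -0.063, 0.029])]
tappet [(0.77, [0.583, -0.334, 0.0])]
```

View pics/w4.png

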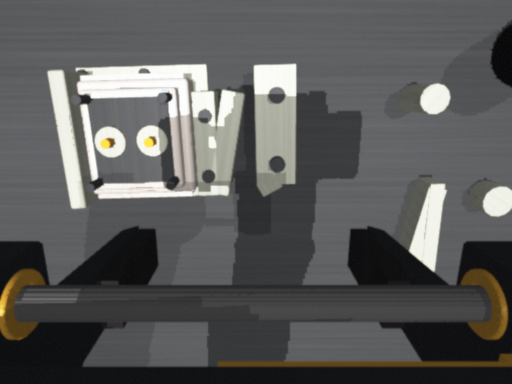

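View pics/z4.png

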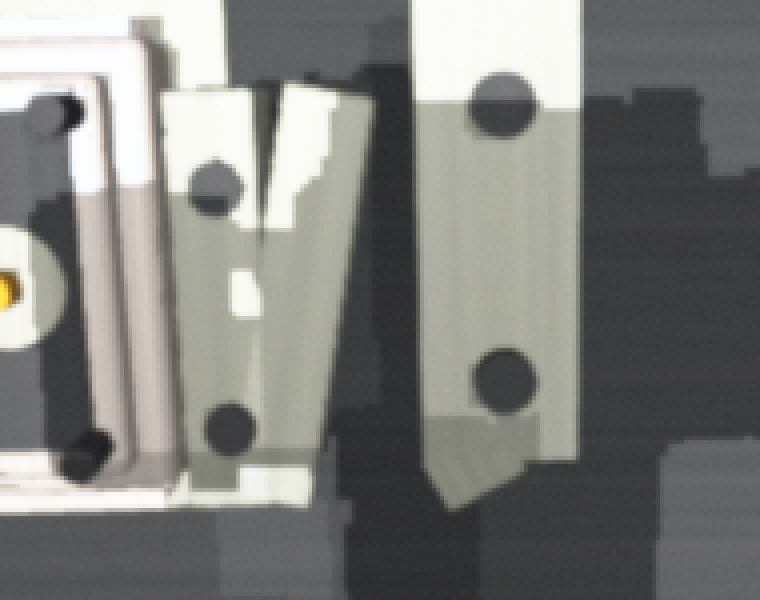

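The wrist view shows the fixed block's slot face running from about (254,69) to (256.5,185), splaying to (263,196). The jaw's slanted face is on the left, its bottom edge running from (245,92) to (229,195).

```bash
python3 - <<'E'
from h import *
c=capture('wrist')
g=cv2.cvtColor(c['pixels'],cv2.COLOR_RGB2GRAY).astype(float)
def edge(row,a,b):
    x=np.arange(a,b);d=np.abs(np.diff(g[row,a:b]));d[d<8]=0
    return (d*(x[:-1]+.5)).sum()/d.sum()
P=[]
for r in range(98,182,4):
    e=edge(r,249,261);P.append(ray(c,e,r,.045))
P=np.array(P);p=np.polyfit(P[:,0],P[:,1],1);print('face slope',p,'y@.6',np.polyval(p,.6),'res',np.abs(P[:,1]-np.polyval(p,P[:,0])).max())
# right side of block
P=np.array([ray(c,edge(r,291,301),r,.045) for r in range(98,180,4)]);q=np.polyfit(P[:,0],P[:,1],1);print('right side',q,np.polyval(q,.6))
print('block far top',ray(c,275,65,.045)[:2], 'lead tip',ray(c,151+448/4,69+511/4,.045)[:2],'lead start',ray(c,151+422/4,69+466/4,.045)[:2],'right near', ray(c,151+578/4,69+460/4,.045)[:2])
for z in (0,.01): print('jaw bottom',z,ray(c,229,195,z)[:2],ray(c,244.5,93,z)[:2])
print('jaw top far',ray(c,151+285/4,69+84/4,.045)[:2])
print('seam',ray(c,151+262/4,69+240/4,.045)[:2],ray(c,151+248/4,69+425/4,.045)[:2])
a=cv2.resize(cv2.cvtColor(c['pixels'],cv2.COLOR_RGB2BGR)[80:210,180:280],None,fx=6,fy=4.6,interpolation=cv2.INTER_CUBIC);a=np.clip(a.astype(float)*1.6,0,255).astype(np.uint8)
cv2.imwrite('pics/z5.png',a[:600])
E
```

```text
face slope [ 0.02493757 -0.10467739] y@.6 -0.08971484240392724 res 0.00018435800450873618
right side [ 0.02172398 -0.13847531] -0.12544092693724507
block far top [ 0.70921432 -0.10530922] lead tip [ 0.59282776 -0.09571107] lead start [ 0.60373807 -0.08963185] right near [ 0.60506011 -0.12575076]
jaw bottom 0 [ 0.58134607 -0.06069658] [ 0.68649162 -0.07826788]
jaw bottom 0.01 [ 0.58429942 -0.06141671] [ 0.68648324 -0.07849306]
jaw top far [ 0.68900871 -0.06012588]
seam [ 0.65573583 -0.0541424 ] [ 0.61362106 -0.04962335]
```

View pics/z5.png

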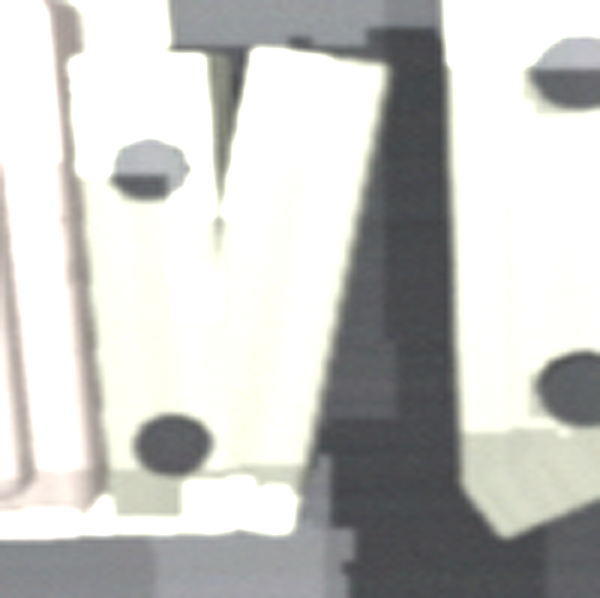

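>>> jog_arm:
  series: "29 21 12 0 0 -0.005 0; 58 43 24 0 0 -0.01 0; 87 65 36 0 0 -0.015 0; 116 86 48 0 0 -0.02 0; 145 108 60 0 0 -0.025 0; 171 128.5 75 0 0 -0.029 0; 171 128.5 90 0 0 -0.029 0; 171 128.5 90 0 0 -0.029 0"

```text
clock: 4.6
position: [0.4869, -0.2581, 0.1176]
eef_rot: [0.001, 0.715, -0.699, -0.001]
ft_force: [-0.0, 0.2, 0.3]
width: 0.0881
```

```bash
cat > goto.py <<'E'
import sys
from h import *
x,y,z,yaw=map(float,sys.argv[1:5])
s=state();R=rot();p=s['position']
T=Ro.from_euler('z',yaw)*Ro.from_matrix(np.array([[0,-1,0],[-1,0,0],[0,0,-1]]).T.astype(float))
print(round(s['clock'],2),np.round(p*1000 if hasattr(p,'shape') else np.array(p)*1000,2),'yaw',np.arctan2(-R.as_matrix()[1,1],-R.as_matrix()[0,1]).round(4),'F',np.round(s['ft_force'],2),'w',round(s['width'],4))
print('shift',(R.inv().apply(np.array([x,y,z])-p)*1000).round(2),'rot',(R.inv()*T).as_rotvec().round(4))
E
python3 goto.py .4885 -.2583 .005 .025
python3 - <<'E'
from h import *
c=capture('wrist');save(c,'w6')
g=cv2.cvtColor(c['pixels'],cv2.COLOR_RGB2GRAY)
for X in ([.471,-.2755,.03],[.506,-.275,.03],[.506,-.241,.03],[.471,-.2415,.03]): print(proj(c,X).round(1))
E
```

```text
4.6 [ 486.92 -258.14  117.61] yaw 0.0227 F [-0.02  0.15  0.3 ] w 0.0881
shift [  0.24  -1.94 112.6 ] rot [ 0.0033  0.0004 -0.0023]
[278.  215.6]
[279.5 167.7]
[230.1 166.5]
[230.5 214.5]
```

View pics/w6.png

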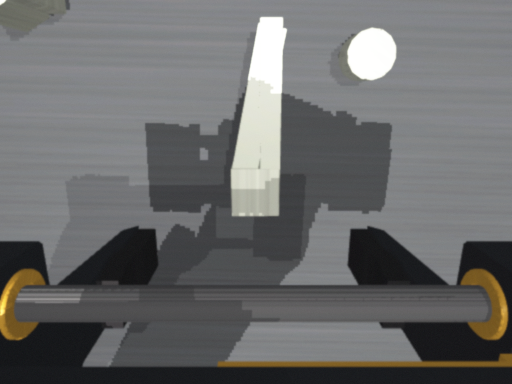

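The head's corners at (232,169), (281,168), (278,216) and (232,216) match the predictions to within 2 px, so I'll descend.

>>> jog_arm:
  series: "0 -0.4 25 0.0008 0 -0.0006 0; 0 -1 50 0.0016 0 -0.0012 0; 0 -1.5 75 0.0025 0 -0.0018 0; 0 -1.9 95 0.0033 0 -0.0023 0; 0 -1.9 105 0.0033 0 -0.0023 0; 0 -1.9 110 0.0033 0 -0.0023 0; 0 -1.9 112 0.0033 0 -0.0023 0; 0 -1.9 112 0.0033 0 -0.0023 0"

```text
clock: 5.45
position: [0.4909, -0.2573, 0.0072]
eef_rot: [-0.001, 0.717, -0.697, 0.001]
ft_force: [-0.1, -0.9, -0.4]
width: 0.0878
```

```bash
python3 goto.py .4885 -.2583 .005 .025
```

```text
5.45 [ 490.89 -257.26    7.23] yaw 0.0273 F [-0.07 -0.9  -0.44] w 0.0878
shift [0.97 2.43 2.23] rot [-0.0034 -0.0002  0.0023]
```

>>> jog_arm:
  series: "1 2.4 1 -0.003 0 0.002 0; 1 2.4 1 -0.003 0 0.002 0.3; 1 2.4 1 -0.003 0 0.002 0.6; 1 2.4 1 -0.003 0 0.002 1; 1 2.4 1 -0.003 0 0.002 1; 1 2.4 1 -0.003 0 0.002 1; 1 2.4 1 -0.003 0 0.002 1; 1 2.4 1 -0.003 0 0.002 1"

```text
clock: 6.25
position: [0.4884, -0.2585, 0.0062]
eef_rot: [0.0, 0.716, -0.698, 0.0]
ft_force: [-0.4, -1.8, -0.2]
width: 0.0343
```

```bash
python3 goto.py .4885 -.2583 .005 .025
```

```text
6.25 [ 488.42 -258.48    6.18] yaw 0.0252 F [-0.38 -1.82 -0.15] w 0.0343
shift [-0.18 -0.09  1.18] rot [-0.0002 -0.0004  0.0002]
```

```bash
python3 goto.py .460 -.2585 .031 .0245;python3 goto.py .460 -.0742 .031 .0245
```

```text
6.25 [ 488.42 -258.48    6.18] yaw 0.0252 F [-0.38 -1.82 -0.15] w 0.0343
shift [ -0.69  28.4  -24.83] rot [-0.0002 -0.0004  0.0007]
6.25 [ 488.42 -258.48    6.18] yaw 0.0252 F [-0.38 -1.82 -0.15] w 0.0343
shift [-184.93   23.76  -24.9 ] rot [-0.0002 -0.0004  0.0007]
```

>>> jog_arm:
  series: "0 0 -12 0 0 0 1; -1 12 -24 0 0 0 1; -1 28 -25 0 0 0 1; -35 27.5 -25 0 0 0 1; -75 26.5 -25 0 0 0 1; -115 25.5 -25 0 0 0 1; -150 24.5 -25 0 0 0 1; -185 24 -25 0 0 0 1"

```text
clock: 7.05
position: [0.4596, -0.0724, 0.0315]
eef_rot: [-0.0, 0.716, -0.698, -0.0]
ft_force: [1.2, -0.3, -5.0]
width: 0.0337
```

```bash
python3 goto.py .460 -.0742 .007 .0245;python3 - <<'E'
from h import *
for n in ('top','scene','wrist'):
    c=capture(n);im=cv2.cvtColor(c['pixels'],cv2.COLOR_RGB2BGR);save(c,n+'7')
    if n!='wrist':
        u,v=proj(c,[.58,-.08,.03]).astype(int)
        cv2.imwrite('pics/'+n+'7z.png',cv2.resize(im[v-60:v+60,u-80:u+80],None,fx=5,fy=5,interpolation=cv2.INTER_CUBIC))
E
python3 goto.py .460 -.0742 .007 .0245
```

```text
7.05 [459.56 -72.43  31.49] yaw 0.0255 F [ 1.21 -0.32 -4.99] w 0.0337
shift [ 1.78 -0.39 24.49] rot [0.    0.    0.001]
7.2 [459.7  -70.45  31.35] yaw 0.0315 F [ 0.67 -0.25 -4.64] w 0.0337
shift [ 3.81 -0.19 24.35] rot [0.0005 0.0022 0.007 ]
```

View pics/top7z.png

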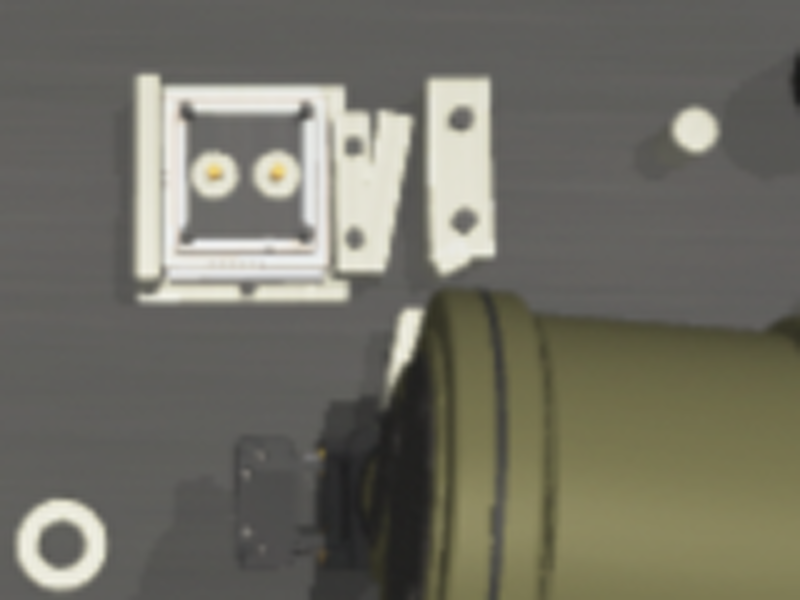

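View pics/scene7z.png

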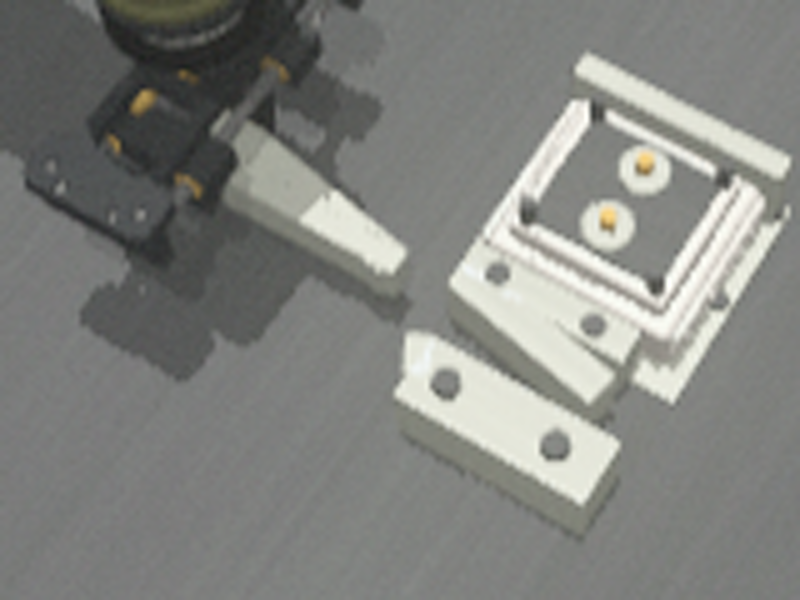

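View pics/wrist7.png

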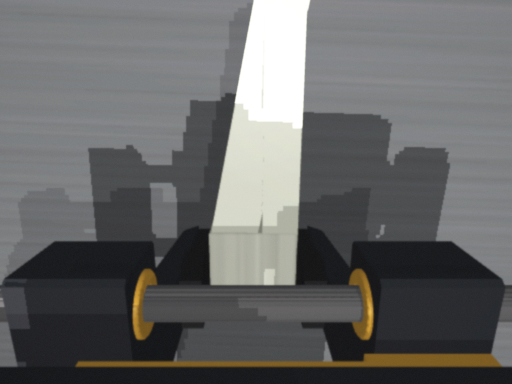

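The close-ups show the wedge held level with its tip about 20 mm short of the mouth, between the block's lead-in and the jaw. Next I'll lower it and let the arm settle.

>>> jog_arm:
  series: "2 0 8 0.0005 0.002 0.004 1; 3.8 0 16 0.0005 0.002 0.007 1; 3.8 0 22 0.0005 0.002 0.007 1; 3.8 0 24 0.0005 0.002 0.007 1; 3.8 0 24 0.0005 0.002 0.007 1; 3.8 0 24 0.0005 0.002 0.007 1; 3.8 0 24 0.0005 0.002 0.007 1; 3.8 0 24 0.0005 0.002 0.007 1"

```text
clock: 8.0
position: [0.4624, -0.0747, 0.0095]
eef_rot: [0.001, 0.716, -0.698, -0.002]
ft_force: [0.7, 0.3, -3.5]
width: 0.0336
```

```bash
python3 - <<'E'
from h import *
c=capture('wrist');save(c,'w8')
g=cv2.cvtColor(c['pixels'],cv2.COLOR_RGB2GRAY).astype(float)
P=[]
for r in range(15,220,8):
    e=294+np.abs(np.diff(g[r,290:320])).argmax()-4+.5; P.append(ray(c,e,r,.031))
P=np.array(P);p=np.polyfit(P[:,0],P[:,1],1);r=P[:,1]-np.polyval(p,P[:,0])
k=np.abs(r)<.0012;p=np.polyfit(P[k,0],P[k,1],1)
print(k.sum(),len(k),'right slope',p[0],'y at .572',np.polyval(p,.572),'y at .61',np.polyval(p,.61),'face y at .61',.02494*.61-.10468)
E
python3 goto.py .5051 -.0731 .007 .0245
```

```text
26 26 right slope 0.018426990802543865 y at .572 -0.08866442811483964 y at .61 -0.08796420246434297 face y at .61 -0.0894666
8.05 [462.39 -74.71   9.52] yaw 0.0242 F [-0.08  0.48 -4.53] w 0.0339
shift [ -0.58 -42.75   2.33] rot [ 0.0044  0.001  -0.0003]
```

>>> jog_arm:
  series: "-1 -6 0 0.001 0 0 1; -1 -13 0 0.002 0.001 0 1; -1 -20 0 0.003 0.001 0 1; -1 -27 0.5 0.004 0.001 0 1; -1 -34 1 0.004 0.001 0 1; -1 -40 1.5 0.004 0.001 0 1; -1 -43 2 0.004 0.001 0 1; -1 -43 2 0.004 0.001 0 1"

```text
clock: 8.85
position: [0.5061, -0.0726, 0.0073]
eef_rot: [-0.0, 0.716, -0.698, 0.0]
ft_force: [0.1, -0.2, -4.0]
width: 0.0337
```

```bash
python3 goto.py .5051 -.0731 .006 .0245; python3 - <<'E'
from h import *
for n in ('top','scene'):
    c=capture(n);im=cv2.cvtColor(c['pixels'],cv2.COLOR_RGB2BGR)
    u,v=proj(c,[.6,-.08,.03]).astype(int)
    cv2.imwrite('pics/'+n+'9z.png',cv2.resize(im[v-50:v+50,u-60:u+60],None,fx=6,fy=6,interpolation=cv2.INTER_CUBIC))
E
```

```text
8.85 [506.1  -72.62   7.28] yaw 0.0243 F [ 0.07 -0.23 -4.01] w 0.0337
shift [0.45 1.01 1.28] rot [-0.0006 -0.     -0.0002]
```

View pics/scene9z.png

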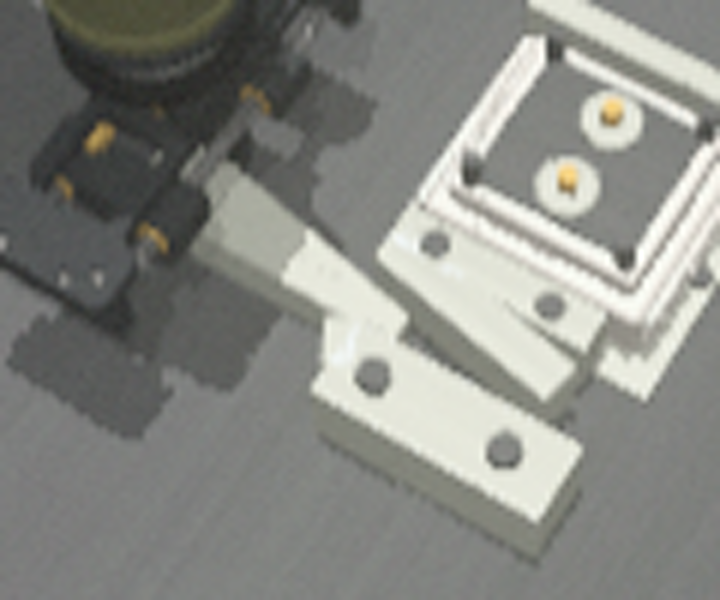

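View pics/top9z.png

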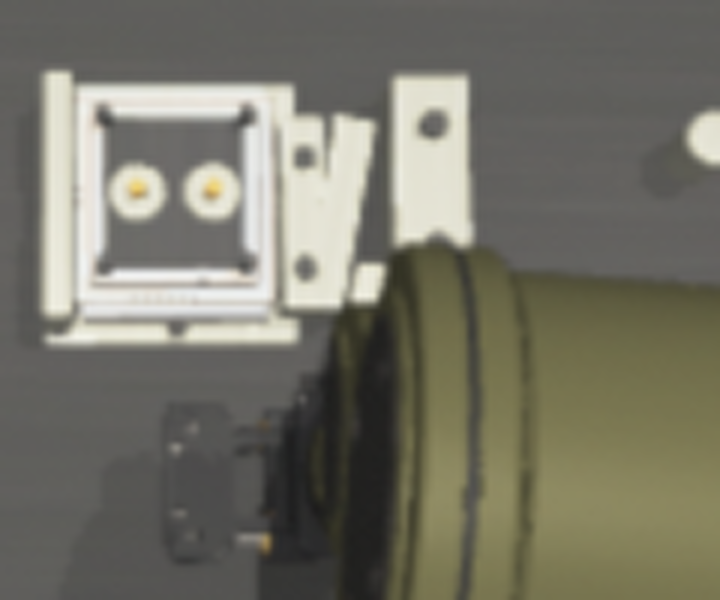

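>>> jog_arm:
  series: "0 0 0.7 0 0 0 1; 0 0 1.3 0 0 0 1; 0 0 1.3 0 0 0 1; 0 0 1.3 0 0 0 0.9; 0 0 1.3 0 0 0 0.4; 0 0 1.3 0 0 0 0; 0 0 1.3 0 0 0 0; 0 0 1.3 0 0 0 0"

```text
clock: 9.75
position: [0.5054, -0.0727, 0.0061]
eef_rot: [0.0, 0.716, -0.699, -0.0]
ft_force: [0.4, -0.3, 0.6]
width: 0.0643
```

```bash
python3 goto.py .5051 -.0731 .006 .0245; python3 - <<'E'
from h import *
c=capture('wrist');save(c,'w10')
E
```

```text
9.75 [505.38 -72.74   6.08] yaw 0.0242 F [ 0.37 -0.28  0.62] w 0.0643
shift [0.35 0.28 0.08] rot [ 0.0002 -0.0001 -0.0003]
```

View pics/w10.png

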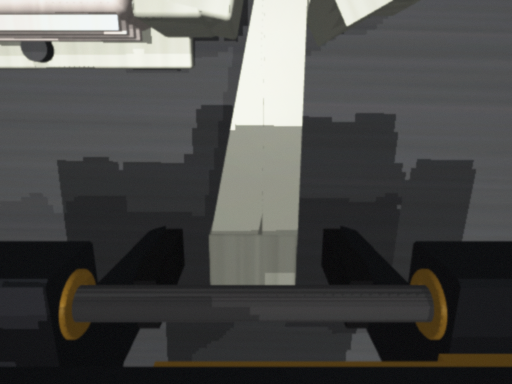

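>>> jog_arm:
  series: "0 0 -5 0 0 0 0; 0 0 -25 0 0 0 0; 0 0 -45 0 0 0 0; 0 5 -58 0 0 0 0.5; 0 20 -60 0 0 0 1; 0 35 -60 0 0 0 1; 0 47 -60 0 0 0 1; 0 47 -60 0 0 0 1"

```text
clock: 10.6
position: [0.4559, -0.074, 0.0664]
eef_rot: [0.001, 0.715, -0.699, -0.001]
ft_force: [0.2, 0.2, -0.2]
width: 0.0502
```

```bash
python3 goto.py .458 -.0745 .007 .0245; python3 - <<'E'
from h import *
c=capture('wrist');save(c,'w11')
print(proj(c,[.488,-.0735,.03]),proj(c,[.618,-.08,.03]))
E
python3 goto.py .458 -.0745 .007 .0245;
```

```text
10.6 [455.86 -74.03  66.35] yaw 0.0237 F [ 0.15  0.16 -0.16] w 0.0502
shift [ 0.51 -2.34 59.34] rot [ 0.0036 -0.0001 -0.0008]
[255.17304832 163.13033002] [ 278.10576091 -130.04930891]
10.65 [457.65 -73.93  66.32] yaw 0.024 F [ 0.24 -0.57  0.13] w 0.046
shift [ 0.57 -0.4  59.32] rot [ 0.0011 -0.0001 -0.0005]
```

View pics/w11.png

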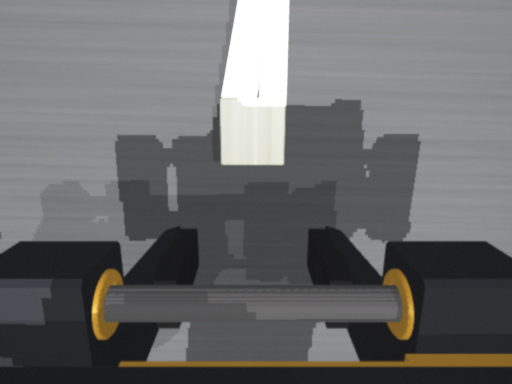

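The wedge has been released and lies flat. Its butt's top edge is at row 163 (columns 220–284), which matches x = 0.488.

>>> jog_arm:
  series: "0 0 0 0 0 0 1; 0 0 5 0 0 0 1; 0 0 20 0 0 0 1; -1 0 35 0 0 0 1; -1 0 48 0 0 0 1; -1 0 56 0 0 0 1; -1 0 59 0 0 0 1; -1 0 59 0 0 0 1"

```text
clock: 11.45
position: [0.4595, -0.073, 0.0073]
eef_rot: [0.001, 0.716, -0.699, -0.001]
ft_force: [-0.1, -0.7, 0.5]
width: 0.0004
```

```bash
python3 goto.py .478 -.0733 .007 .0245
```

```text
11.45 [459.48 -73.02   7.34] yaw 0.024 F [-0.08 -0.67  0.48] w 0.0004
shift [  0.73 -18.51   0.27] rot [ 0.0035  0.0006 -0.0005]
```

>>> jog_arm:
  series: "0 -8 0 0.003 0 0 1; 0 -14 0 0.003 0 0 1; 0 -16.5 0 0.003 0 0 1; 0 -18.5 0 0.003 0 0 1; 0 -20.5 0 0.003 0 0 1; 0 -22.5 0 0.003 0 0 1; 0 -24.5 0 0.003 0 0 1; 0 -24.5 0 0.003 0 0 1"

```text
clock: 12.25
position: [0.4845, -0.0724, 0.0073]
eef_rot: [-0.0, 0.715, -0.699, -0.0]
ft_force: [-0.7, 0.6, -1.5]
width: 0.0004
```

```bash
python3 goto.py .490 -.0733 .007 .0245; python3 - <<'E'
from h import *
c=capture('wrist');save(c,'w12')
E
python3 goto.py .490 -.0733 .007 .0245
```

```text
12.25 [484.55 -72.44   7.29] yaw 0.0238 F [-0.72  0.61 -1.5 ] w 0.0004
shift [ 0.99 -5.43  0.29] rot [-0.0004  0.0008 -0.0007]
12.3 [484.53 -72.44   7.3 ] yaw 0.0238 F [-1.16 -0.89 -1.12] w 0.0005
shift [ 0.99 -5.45  0.3 ] rot [-0.0005  0.0008 -0.0007]
```

View pics/w12.png

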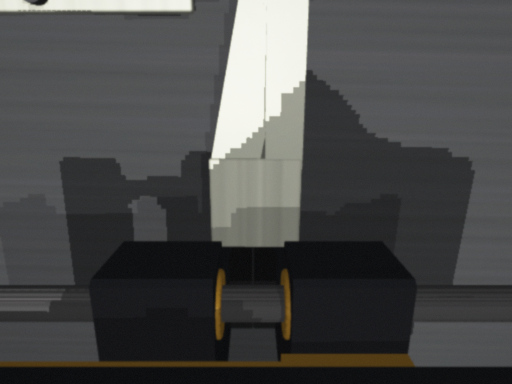

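The butt's top edge is at row 247 and the head/taper seam at row 158. The closed fingers sit right behind the butt and centred on it.

```bash
cat > meas.py <<'E'
from h import *
import sys
c=capture('wrist')
if len(sys.argv)>1: save(c,sys.argv[1])
g=cv2.cvtColor(c['pixels'],cv2.COLOR_RGB2GRAY).astype(float)
b=[]
for u in (225,235,270,285):
    col=cv2.GaussianBlur(g[:,u-2:u+3],(0,0),.8).mean(1); d=np.diff(col)
    for r in range(140,275):
        pass
    r=140+np.argmin(d[140:275]); b.append((r, round(ray(c,u,r+.5,.03)[0]*1000,1)))
print('butt',b)
# right edge
P=[]
for r in range(10,150,8):
    e=285+np.argmin(np.diff(g[r,285:330]))+.5; P.append(ray(c,e,r,.03))
P=np.array(P);p=np.polyfit(P[:,0],P[:,1],1);print('right edge slope',p[0].round(4),'y@.52',np.polyval(p,.52).round(4))
s=state();print(round(s['clock'],2),(np.array(s['position'])*1000).round(2),np.round(s['ft_force'],2))
E
python3 meas.py
```

```text
butt [(np.int64(246), np.float64(495.3)), (np.int64(147), np.float64(534.0)), (np.int64(246), np.float64(495.7)), (np.int64(240), np.float64(498.4))]
right edge slope 0.0211 y@.52 -0.0883
12.35 [484.55 -72.42   7.34] [-0.03  0.36 -0.35]
```

>>> jog_arm:
  series: "0 4 0 0 0 0 1; 0 8 0 0 0 0 1; 0 4 0 0 0 0 1; 0.5 1 0 0 0 0 1; 0.5 -2 0 0 0 0 1; 0.5 -5 0 0 0 0 1; 0.5 -7.5 0 0 0 0 1; 0.5 -8 0 0 0 0 1"

```text
clock: 13.15
position: [0.4909, -0.0732, 0.0073]
eef_rot: [0.001, 0.715, -0.699, -0.001]
ft_force: [-5.2, -0.5, 4.5]
width: 0.0004
```

```bash
python3 meas.py; python3 goto.py .500 -.073 .007 .0245
```

```text
butt [(np.int64(154), np.float64(537.8)), (np.int64(246), np.float64(501.9)), (np.int64(246), np.float64(502.2)), (np.int64(240), np.float64(504.9))]
right edge slope 0.0228 y@.52 -0.0888
13.2 [491.05 -73.13   7.31] [-4.49 -0.    4.75]
13.2 [491.05 -73.13   7.31] yaw 0.0234 F [-4.49 -0.    4.75] w 0.0004
shift [ 0.08 -8.95  0.29] rot [ 0.0023  0.0001 -0.0011]
```

```bash
python3 - <<'E'
from h import *
c=capture('scene');im=cv2.cvtColor(c['pixels'],cv2.COLOR_RGB2BGR)
u,v=proj(c,[.62,-.08,.03]).astype(int)
cv2.imwrite('pics/s13.png',cv2.resize(im[v-40:v+40,u-50:u+50],None,fx=7,fy=7,interpolation=cv2.INTER_CUBIC))
s=state();print(np.round(s['position'],4),np.round(s['ft_force'],2),np.round(s['torque'],2))
E
```

```text
[ 0.4911 -0.0732  0.0073] [-4.77  0.51  4.46] [-0.04  1.03 -0.05]
```

View pics/s13.png

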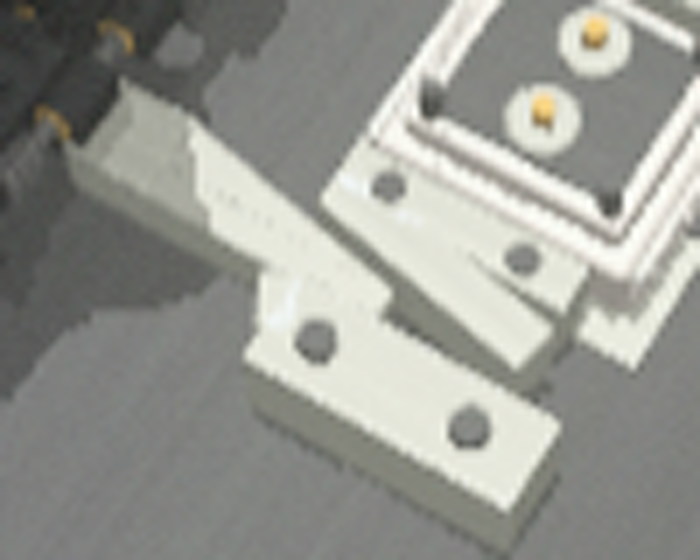

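The wedge is now about 39 mm into the slot and still shows a gap to the jaw. I'll keep tapping in small steps and back off slightly higher.

>>> jog_arm:
  series: "0 4 -0.5 0 0 0 1; 0 8 -1 0 0 0 1; 0 4 -1 0 0 0 1; 0 1 -1 0.002 0 0 1; 0 -2 -1 0.002 0 0 1; 0 -4.5 -1 0.002 0 0 1; 0 -7 -1 0.002 0 0 1; 0 -8 -1 0.002 0 0 1"

```text
clock: 14.05
position: [0.4973, -0.0733, 0.0082]
eef_rot: [0.002, 0.715, -0.699, -0.001]
ft_force: [-5.1, 0.3, 4.6]
width: 0.0001
```

```bash
python3 meas.py; python3 meas.py
```

```text
butt [(np.int64(245), np.float64(508.2)), (np.int64(245), np.float64(508.2)), (np.int64(245), np.float64(508.6)), (np.int64(240), np.float64(510.8))]
right edge slope 0.0235 y@.52 -0.0892
14.1 [497.57 -73.28   8.23] [-5.01 -0.58  3.58]
butt [(np.int64(150), np.float64(545.8)), (np.int64(245), np.float64(508.5)), (np.int64(245), np.float64(508.8)), (np.int64(240), np.float64(511.1))]
right edge slope 0.0234 y@.52 -0.0891
14.15 [497.6  -73.24   8.25] [-5.82 -0.08  4.77]
```

>>> jog_arm:
  series: "0 4 0 0 0 0 1; 0 8 0 0 0 0 1; 0 4 0 0 0 0 1; 0 1 0 0.001 0 0 1; 0 -2 0 0.002 0 0 1; 0 -4 0 0.002 0 0 1; 0 -6 0 0.002 0 0 1; 0 -7 0 0.002 0 0 1"

```text
clock: 14.95
position: [0.5026, -0.0733, 0.0082]
eef_rot: [0.002, 0.715, -0.699, -0.001]
ft_force: [-6.1, 1.0, 4.3]
width: 0.0006
```

```bash
python3 meas.py w15; python3 meas.py
```

```text
butt [(np.int64(148), np.float64(551.6)), (np.int64(143), np.float64(553.4)), (np.int64(245), np.float64(513.9)), (np.int64(240), np.float64(516.2))]
right edge slope 0.0247 y@.52 -0.0893
15.0 [502.79 -73.35   8.15] [-5.07  0.64  4.04]
butt [(np.int64(149), np.float64(551.4)), (np.int64(144), np.float64(553.3)), (np.int64(245), np.float64(514.2)), (np.int64(240), np.float64(516.4))]
right edge slope 0.0236 y@.52 -0.0893
15.05 [502.85 -73.31   8.14] [-6.09  0.62  4.99]
```

View pics/w15.png

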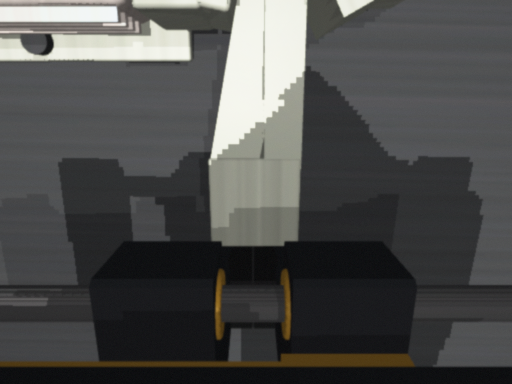

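>>> jog_arm:
  series: "0 4 0 0 0 0 1; 0 8 0 0 0 0 1; 0 4 0 0 0 0 1; 0 1 0 0.001 0 0 1; 0 -1.5 0 0.002 0 0 1; 0 -3.5 0 0.002 0 0 1; 0 -5 0 0.002 0 0 1; 0 -6 0 0.002 0 0 1"

```text
clock: 15.85
position: [0.5048, -0.0734, 0.0081]
eef_rot: [0.004, 0.715, -0.699, -0.003]
ft_force: [-8.8, 1.4, 9.2]
width: 0.0002
```

```bash
python3 meas.py; python3 meas.py
```

```text
butt [(np.int64(144), np.float64(555.4)), (np.int64(245), np.float64(516.0)), (np.int64(245), np.float64(516.3)), (np.int64(240), np.float64(518.6))]
right edge slope 0.0277 y@.52 -0.0895
15.9 [504.82 -73.47   8.03] [-8.76  0.62  7.34]
butt [(np.int64(144), np.float64(555.5)), (np.int64(245), np.float64(516.1)), (np.int64(245), np.float64(516.4)), (np.int64(240), np.float64(518.6))]
right edge slope 0.0264 y@.52 -0.0896
15.95 [504.83 -73.44   8.03] [-8.2   0.83  6.94]
```

>>> jog_arm:
  series: "0 4 -0.5 0 0 0 1; 0 8 -1 0 0 0 1; 0 4 -1 0.002 0 0 1; 0 1 -1 0.004 0 0 1; 0 -1.5 -1.3 0.005 0 0 1; 0 -3.5 -1.6 0.005 0 0 1; 0 -5 -2 0.005 0 0 1; 0 -6.5 -2 0.005 0 0 1"

```text
clock: 16.75
position: [0.5112, -0.0733, 0.0097]
eef_rot: [0.003, 0.715, -0.699, -0.001]
ft_force: [-2.2, 0.8, -0.9]
width: 0.0001
```

```bash
python3 meas.py; python3 goto.py .51 -.073 .008 .0245
```

```text
butt [(np.int64(150), np.float64(559.2)), (np.int64(244), np.float64(521.9)), (np.int64(244), np.float64(522.2)), (np.int64(240), np.float64(524.1))]
right edge slope 0.0265 y@.52 -0.0895
16.8 [511.61 -73.3    9.79] [-2.32 -0.02 -2.24]
16.8 [511.61 -73.3    9.79] yaw 0.0234 F [-2.32 -0.02 -2.24] w 0.0005
shift [-0.34  1.59  1.8 ] rot [ 0.0047 -0.002  -0.0011]
```

Pressing down had been adding friction. With the tip slightly raised, the push is only 2.3 N and the wedge is at about 59 mm depth.

>>> jog_arm:
  series: "0 4 0 0 0 0 1; 0 8 0 0.001 0 0 1; 0 4 0 0.002 0 0 1; 0 1 0 0.003 0 0 1; 0 -1 0 0.004 0 0 1; 0 -2.5 0 0.004 0 0 1; 0 -3.7 -0.3 0.004 0 0 1; 0 -4.5 -0.5 0.004 0 0 1"

```text
clock: 17.6
position: [0.5147, -0.0732, 0.0099]
eef_rot: [0.002, 0.715, -0.699, -0.0]
ft_force: [-3.5, 0.1, -2.3]
width: 0.0005
```

```bash
python3 meas.py w17; python3 goto.py .51 -.073 .008 .0245;  python3 - <<'E'
from h import *
c=capture('scene');im=cv2.cvtColor(c['pixels'],cv2.COLOR_RGB2BGR)
u,v=proj(c,[.62,-.08,.03]).astype(int)
cv2.imwrite('pics/s17.png',cv2.resize(im[v-40:v+40,u-50:u+50],None,fx=7,fy=7,interpolation=cv2.INTER_CUBIC))
E
```

```text
butt [(np.int64(148), np.float64(563.4)), (np.int64(243), np.float64(525.7)), (np.int64(243), np.float64(526.0)), (np.int64(240), np.float64(527.5))]
right edge slope 0.0255 y@.52 -0.0895
17.65 [515.33 -73.2    9.93] [-3.37  0.4  -2.3 ]
17.65 [515.33 -73.2    9.93] yaw 0.0234 F [-3.37  0.4  -2.3 ] w 0.0005
shift [-0.33  5.32  1.95] rot [ 0.0024 -0.0019 -0.0011]
```

View pics/s17.png

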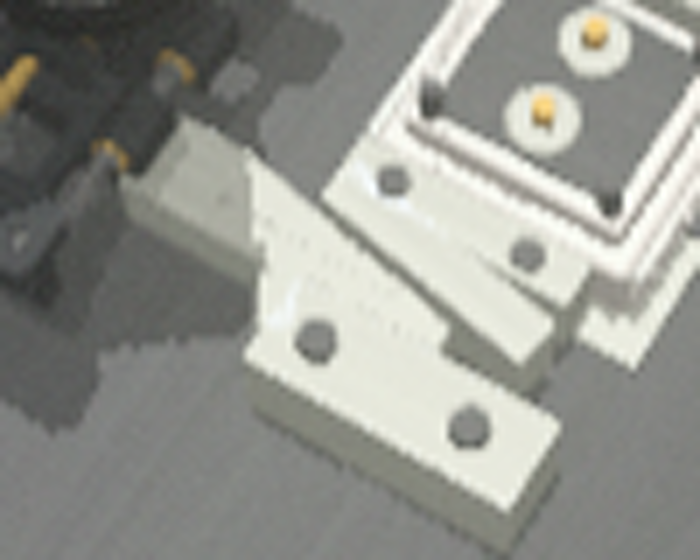

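View pics/w17.png

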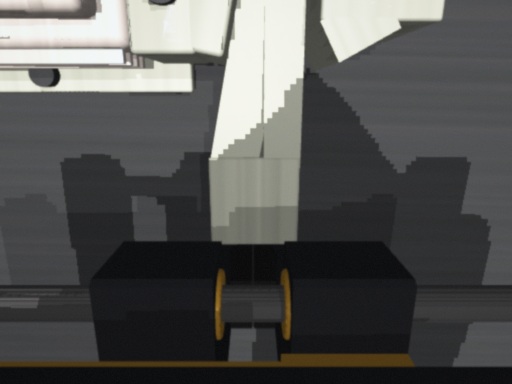

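The wedge face is now against the jaw, and the jaw's screws have begun to shift, from (388,185) to (393,180) in the zoom. I'll continue with smaller taps.

>>> jog_arm:
  series: "0 4 0 0 0 0 1; 0 8 0 0.001 0 0 1; 0 4 0 0.001 0 0 1; 0 1 0 0.002 0 0 1; 0 -1 0 0.002 0 0 1; 0 -2.5 0 0.002 0 0 1; 0 -4 -0.2 0.002 0 0 1; 0 -4.5 -0.3 0.002 0 0 1"

```text
clock: 18.5
position: [0.5172, -0.0733, 0.0099]
eef_rot: [0.003, 0.715, -0.699, -0.001]
ft_force: [-5.5, 0.6, 2.0]
width: 0.0004
```

```bash
python3 meas.py; python3 meas.py
```

```text
butt [(np.int64(145), np.float64(567.1)), (np.int64(243), np.float64(528.3)), (np.int64(243), np.float64(528.6)), (np.int64(240), np.float64(530.0))]
right edge slope 0.0285 y@.52 -0.0897
18.55 [517.39 -73.34   9.92] [-6.46  1.22  2.79]
butt [(np.int64(145), np.float64(567.2)), (np.int64(243), np.float64(528.4)), (np.int64(243), np.float64(528.8)), (np.int64(240), np.float64(530.2))]
right edge slope 0.0284 y@.52 -0.0897
18.6 [517.37 -73.31   9.91] [-6.68  0.26  2.46]
```

>>> jog_arm:
  series: "0 4 0 0 0 0 1; 0 8 -0.3 0.001 0 0 1; 0 4 -0.5 0.002 0 0 1; 0 1 -0.5 0.003 0 0 1; 0 -1 -0.6 0.003 0 0 1; 0 -2.5 -0.8 0.003 0 0 1; 0 -4 -1 0.003 0 0 1; 0 -5 -1.2 0.003 0 0 1"

```text
clock: 19.4
position: [0.52, -0.0733, 0.0106]
eef_rot: [0.003, 0.715, -0.699, -0.001]
ft_force: [-5.4, -0.3, -1.8]
width: 0.0004
```

```bash
python3 meas.py; python3 meas.py
```

```text
butt [(np.int64(147), np.float64(569.0)), (np.int64(243), np.float64(530.8)), (np.int64(242), np.float64(531.6)), (np.int64(241), np.float64(532.1))]
right edge slope 0.0275 y@.52 -0.0897
19.45 [520.19 -73.35  10.58] [-6.11  0.29  0.02]
butt [(np.int64(147), np.float64(569.2)), (np.int64(243), np.float64(531.0)), (np.int64(242), np.float64(531.8)), (np.int64(241), np.float64(532.3))]
right edge slope 0.0274 y@.52 -0.0897
19.5 [520.25 -73.3   10.61] [-5.44  0.68  0.08]
```

>>> jog_arm:
  series: "0 4 0 0 0 0 1; 0 8 -0.2 0.001 0 0 1; 0 4 -0.4 0.002 0 0 1; 0 1 -0.4 0.003 0 0 1; 0 -1 -0.5 0.003 0 0 1; 0 -2.5 -0.7 0.003 0 0 1; 0 -4 -0.9 0.003 0 0 1; 0 -5 -1.1 0.003 0 0 1"

```text
clock: 20.3
position: [0.5203, -0.0734, 0.0112]
eef_rot: [0.006, 0.715, -0.699, -0.003]
ft_force: [-11.5, 1.3, 5.3]
width: 0.0005
```

```bash
python3 meas.py; python3 meas.py
```

```text
butt [(np.int64(242), np.float64(531.3)), (np.int64(242), np.float64(531.4)), (np.int64(242), np.float64(531.7)), (np.int64(241), np.float64(532.3))]
right edge slope 0.0263 y@.52 -0.0896
20.35 [520.32 -73.42  11.21] [-9.96  2.19  6.13]
butt [(np.int64(242), np.float64(531.3)), (np.int64(242), np.float64(531.4)), (np.int64(242), np.float64(531.7)), (np.int64(241), np.float64(532.3))]
right edge slope 0.0275 y@.52 -0.0896
20.4 [520.3  -73.43  11.2 ] [-10.03   0.72   6.15]
```

```bash
python3 - <<'E'
from h import *
for n,old in (('scene','scene7'),('top','top0')):
    c=capture(n);save(c,n+'20');b=cv2.cvtColor(c['pixels'],cv2.COLOR_RGB2GRAY).astype(np.float32)
    a=cv2.imread('pics/'+old+'.png',0).astype(np.float32)
    R3=np.array(c['R'])
    e=proj(c,[.64,-.04,.045]); 
    print(n,'px per 3mm left',proj(c,[.64,-.037,.045])-e)
    for nm,X in (('hole1',[.611,-.044,.045]),('hole2',[.668,-.044,.045]),('blockhole1',[.619,-.108,.045]),('bh2',[.687,-.105,.045])):
        u,v=proj(c,X).astype(int);h=6
        T=a[v-h:v+h+1,u-h:u+h+1];S=b[v-h-4:v+h+5,u-h-4:u+h+5]
        m=cv2.matchTemplate(S,T,cv2.TM_CCOEFF_NORMED);_,mx,_,l=cv2.minMaxLoc(m)
        x,y=l
        def sub(f):return (f[0]-f[2])/(2*(f[0]-2*f[1]+f[2])) if len(f)==3 else 0
        print(nm,(u,v),round(mx,3),x-4+sub(m[y,max(0,x-1):x+2]),y-4+sub(m[max(0,y-1):y+2,x]))
im=cv2.imread('pics/scene20.png')
a=cv2.imread('pics/scene7.png')
c=capture('scene');u,v=proj(c,[.64,-.06,.03]).astype(int)
f=lambda i:cv2.resize(i[v-35:v+35,u-30:u+30],None,fx=6.5,fy=6.5,interpolation=cv2.INTER_CUBIC)
cv2.imwrite('pics/cmp20.png',np.hstack([f(a),f(im)]))
E
```

```text
scene px per 3mm left [ 0.65915842 -0.94616744]
hole1 (np.int64(245), np.int64(219)) 0.822 0.25608775 -0.3649339
hole2 (np.int64(265), np.int64(231)) 0.765 0.3383317 -0.7606778
blockhole1 (np.int64(233), np.int64(242)) 0.941 0.09127842 -0.020653646
bh2 (np.int64(258), np.int64(255)) 0.999 0.0069439537 0.0009877912
top px per 3mm left [-1.03925569 -0.02445239]
hole1 (np.int64(289), np.int64(180)) 0.763 -0.61174965 0.09968423
hole2 (np.int64(290), np.int64(160)) 0.826 -1.0073599 0.10056018
blockhole1 (np.int64(312), np.int64(178)) 0.16 0.14221433 0.10297164
bh2 (np.int64(311), np.int64(155)) 1.0 -0.10457298 0.006819785
```

View pics/cmp20.png

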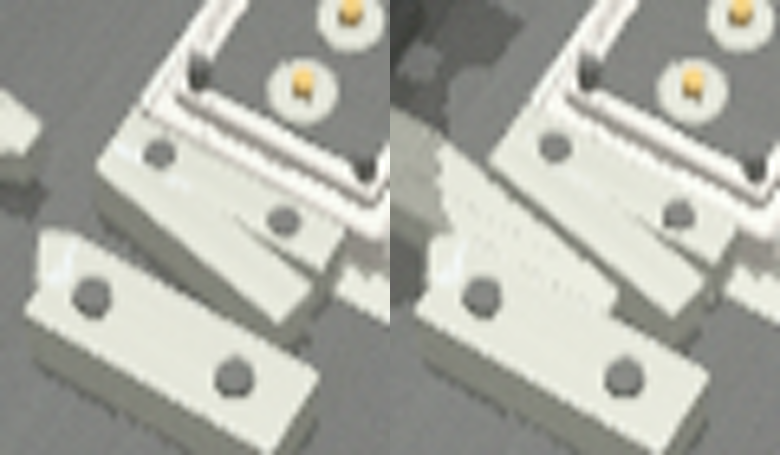

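In the zoom, both jaw holes have moved by about (6,−7) px, which is about the full 3 mm. The last tap did not move the wedge at about 11 N. One more tap, lifted slightly so it doesn't press down, should confirm the stop.

>>> jog_arm:
  series: "0 4 0 0 0 0 1; 0 8 0 0.002 0 0 1; 0 4 0 0.004 0 0 1; 0 1 -0.2 0.006 0 0 1; 0 -1 -0.8 0.006 0 0 1; 0 -2.5 -1.4 0.006 0 0 1; 0 -4 -2 0.006 0 0 1; 0 -5 -2.4 0.006 0 0 1"

```text
clock: 21.35
position: [0.5208, -0.0737, 0.0126]
eef_rot: [0.007, 0.715, -0.699, -0.004]
ft_force: [-8.4, 1.2, -1.1]
width: -0.0
```

```bash
python3 meas.py; python3 meas.py
```

```text
butt [(np.int64(242), np.float64(531.2)), (np.int64(242), np.float64(531.3)), (np.int64(241), np.float64(532.1)), (np.int64(241), np.float64(532.2))]
right edge slope 0.03 y@.52 -0.0901
21.4 [520.9  -73.67  12.63] [-7.97  0.77 -0.47]
butt [(np.int64(242), np.float64(531.3)), (np.int64(242), np.float64(531.4)), (np.int64(241), np.float64(532.1)), (np.int64(241), np.float64(532.3))]
right edge slope 0.0275 y@.52 -0.0899
21.45 [520.87 -73.67  12.59] [-7.66  0.06 -1.34]
```

>>> jog_arm:
  series: "0 4 0 0 0 0 1; 0 8 1 0.004 0 0 1; 0 4 1 0.008 0 0 1; 0 1 0.8 0.008 0 0 1; 0 -1.5 0.2 0.008 0 0 1; 0 -3 -0.4 0.008 0 0 1; 0 -4.5 -1 0.008 0 0 1; 0 -6 -1.2 0.008 0 0 1"

```text
clock: 22.25
position: [0.5211, -0.074, 0.0126]
eef_rot: [0.009, 0.716, -0.699, -0.004]
ft_force: [-10.6, 1.8, -1.4]
width: 0.0006
```

```bash
python3 meas.py; python3 meas.py
```

```text
butt [(np.int64(241), np.float64(532.1)), (np.int64(241), np.float64(532.1)), (np.int64(241), np.float64(532.5)), (np.int64(241), np.float64(532.6))]
right edge slope 0.0325 y@.52 -0.0903
22.3 [521.2  -73.99  12.55] [-10.25   0.56  -0.45]
butt [(np.int64(241), np.float64(532.1)), (np.int64(241), np.float64(532.2)), (np.int64(241), np.float64(532.5)), (np.int64(241), np.float64(532.7))]
right edge slope 0.0325 y@.52 -0.0904
22.35 [521.22 -74.    12.55] [-9.19  1.13 -1.73]
```

```bash
python3 goto.py .6176 -.0872 .2084 -.004
```

```text
22.35 [521.22 -74.    12.55] yaw 0.0239 F [-9.19  1.13 -1.73] w 0.0004
shift [  16.78  -92.41 -197.48] rot [ 0.0183 -0.0067  0.028 ]
```

>>> jog_arm:
  series: "0 8 0 0 0 0 1; 0 20 -10 0 0 0 1; 0 20 -50 0 0 0 1; 0 20 -90 0 0 0 1; 0 10 -130 0 0 0 1; 0 -10 -160 0 0 0 1; 0 -40 -190 0 0 0 1; 0 -60 -196 0 0 0 1"

```text
clock: 23.15
position: [0.5896, -0.0709, 0.2121]
eef_rot: [0.005, 0.715, -0.699, -0.001]
ft_force: [1.1, -0.8, -0.8]
width: 0.0005
```

```bash
python3 goto.py .6176 -.0872 .2084 -.004
```

```text
23.15 [589.57 -70.94 212.05] yaw 0.0228 F [ 1.11 -0.8  -0.83] w 0.0005
shift [ 16.87 -27.68   3.51] rot [ 0.0083 -0.0057  0.0268]
```

>>> jog_arm:
  series: "8 -14 2 0.008 -0.005 0.02 1; 17 -28 3.5 0.008 -0.005 0.027 1; 17 -28 3.5 0.008 -0.005 0.027 1; 17 -28 3.5 0.008 -0.005 0.027 1; 17 -28 3.5 0.008 -0.005 0.027 1; 17 -28 3.5 0.008 -0.005 0.027 1; 17 -28 3.5 0.008 -0.005 0.027 1; 17 -28 3.5 0.008 -0.005 0.027 1"

```text
clock: 23.95
position: [0.6177, -0.0871, 0.2086]
eef_rot: [-0.0, -0.706, 0.708, -0.0]
ft_force: [-0.1, 0.1, -0.7]
width: 0.0006
```

```bash
python3 - <<'E'
from h import *
s=state();print(s['clock'],np.round(s['position'],4))
c=capture('wrist');save(c,'w24')
im=cv2.cvtColor(c['pixels'],cv2.COLOR_RGB2BGR);old=cv2.imread('pics/w4.png')
f=lambda i:cv2.resize(i[75:205,150:215],None,fx=6,fy=4.6,interpolation=cv2.INTER_CUBIC)
cv2.imwrite('pics/cmp24.png',np.hstack([f(old),f(im)]))
E
```

```text
23.95 [ 0.6177 -0.0871  0.2086]
```

View pics/cmp24.png

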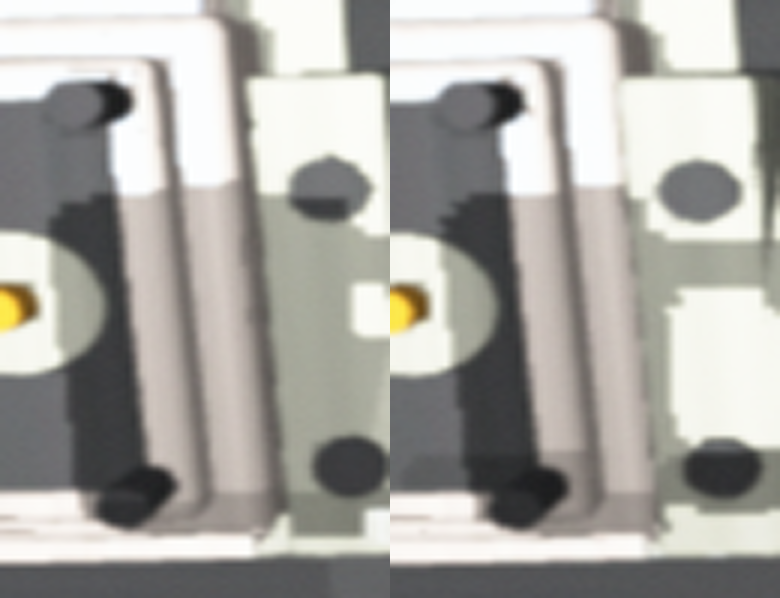

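View pics/w24.png

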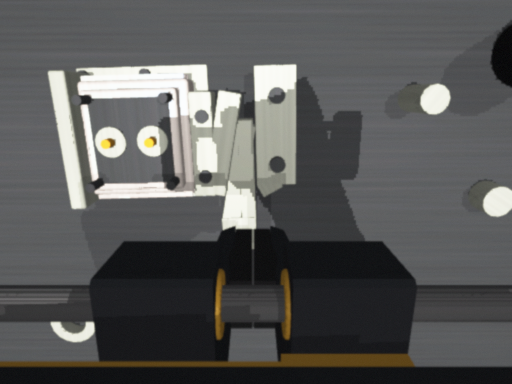

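```bash
python3 - <<'E'
from h import *
c=capture('wrist')
print('mm/px', 1000*np.linalg.norm(ray(c,202,150,.045)-ray(c,203,150,.045)))
old=cv2.imread('pics/w4.png',0).astype(np.float32);new=cv2.cvtColor(c['pixels'],cv2.COLOR_RGB2GRAY).astype(np.float32)
# edge profiles jaw right (slanted) edge, and jaw-left edge / head edge per row
def edges(g,r):
    seg=g[r-1:r+2].mean(0);d=np.diff(seg); return d
for r in (108,112,118,130,135,140,150,160,165):
    for nm,g in (('old',old),('new',new)):
        seg=g[r-1:r+2,188:250].mean(0);d=np.diff(seg)
        k=[(188+i+.5,int(d[i])) for i in range(1,len(d)-1) if abs(d[i])>12 and abs(d[i])>=abs(d[i-1]) and abs(d[i])>=abs(d[i+1])]
        print(r,nm,k)
# fixed ref & hole centroids using Hough-like dark threshold
up=lambda g,x,y:cv2.resize(g[y-9:y+10,x-10:x+11],None,fx=8,fy=8,interpolation=cv2.INTER_CUBIC)
P=[up(old,205,116),up(old,208,176),up(new,202,116),up(new,206,176)]
cv2.imwrite('pics/holes.png',np.hstack([p[:152] for p in P]))
E
```

```text
mm/px 0.9008092074216212
108 old [(189.5, -55), (191.5, 75), (203.5, -21), (205.5, 23), (214.5, -81), (218.5, 81), (230.5, -20), (231.5, -20), (241.5, -48)]
108 new [(210.5, -79), (215.5, 91), (223.5, -21), (227.5, -17), (238.5, -57)]
112 old [(189.5, -58), (192.5, 71), (198.5, -51), (209.5, 50), (214.5, -86), (218.5, 85), (230.5, -31), (241.5, -40)]
112 new [(195.5, -44), (206.5, 45), (210.5, -52), (214.5, 76), (219.5, -30), (237.5, -44)]
118 old [(189.5, -29), (192.5, 42), (197.5, -44), (207.5, 18), (210.5, 62), (214.5, -79), (217.5, 87), (224.5, -32), (240.5, -39)]
118 new [(189.5, 36), (194.5, -54), (207.5, 56), (211.5, -85), (214.5, 73), (219.5, -37), (236.5, -41)]
130 old [(189.5, -33), (193.5, 37), (214.5, -13), (216.5, 15), (238.5, -39)]
130 new [(189.5, -21), (211.5, -19), (213.5, 16), (235.5, 27)]
135 old [(190.5, -28), (193.5, 30), (214.5, -12), (237.5, -45)]
135 new [(189.5, -22), (233.5, -17)]
140 old [(191.5, -28), (194.5, 38), (208.5, 41), (214.5, -37), (236.5, -46)]
140 new [(190.5, -14), (197.5, 40), (211.5, -38), (232.5, -17), (234.5, 24)]
150 old [(191.5, -28), (195.5, 28), (234.5, -36)]
150 new [(189.5, -14), (196.5, 45), (215.5, -40), (232.5, 27)]
160 old [(192.5, -28), (195.5, 39), (215.5, -13), (233.5, -42)]
160 new [(191.5, -22), (196.5, 45), (216.5, -44), (229.5, -21), (231.5, 24)]
165 old [(192.5, -27), (196.5, 31), (232.5, -44)]
165 new [(191.5, -12), (196.5, 42), (216.5, -45), (228.5, -18), (230.5, 25)][ WARN:0@1.259] global loadsave.cpp:1063 imwrite_ Unsupported depth image for selected encoder is fallbacked to CV_8U.
```

View pics/holes.png

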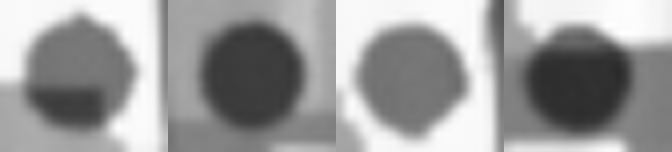

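The gap between jaw and head, 3 px of dark at columns 192–195 before, is gone. The jaw edges have shifted 3–4 px at 0.9 mm/px, which is about 3 mm. I'll make one more gentle confirming tap from a clean approach.

```bash
python3 goto.py .495 -.0736 .0105 .0245
```

```text
24.05 [617.83 -87.26 208.48] yaw -0.0041 F [ 0.28  0.17 -0.74] w 0.0003
shift [-13.3  122.82 198.01] rot [ 0.0003 -0.0007 -0.0286]
```

>>> jog_arm:
  series: "-3 40 0 0 0 -0.01 1; -8 80 20 0 0 -0.02 1; -13 115 50 0 0 -0.028 1; -13 123 90 0 0 -0.028 1; -13 123 130 0 0 -0.028 1; -13 123 165 0 0 -0.028 1; -13 123 190 0 0 -0.028 1; -13 123 198 0 0 -0.028 1"

```text
clock: 24.85
position: [0.4938, -0.0735, 0.0085]
eef_rot: [0.002, 0.716, -0.698, -0.001]
ft_force: [0.0, 0.4, 0.1]
width: 0.0004
```

```bash
python3 goto.py .515 -.0736 .0105 .0245; python3 meas.py; python3 goto.py .515 -.0736 .0105 .0245
```

```text
24.85 [493.84 -73.48   8.47] yaw 0.025 F [0.03 0.41 0.15] w 0.0004
shift [  0.65 -21.14  -2.1 ] rot [ 0.0034 -0.0008  0.0005]
butt [(np.int64(177), np.float64(532.0)), (np.int64(177), np.float64(532.1)), (np.int64(177), np.float64(532.4)), (np.int64(177), np.float64(532.6))]
right edge slope 0.0211 y@.52 -0.0894
24.9 [494.07 -73.39   8.65] [ 0.25 -0.27 -0.42]
24.9 [494.07 -73.39   8.65] yaw 0.025 F [ 0.25 -0.27 -0.42] w 0.0004
shift [  0.73 -20.91  -1.92] rot [ 0.0031 -0.0007  0.0005]
```

>>> jog_arm:
  series: "0.5 -10 -1 0.003 0 0 1; 0.5 -19 -1.5 0.003 0 0 1; 0.5 -23 -1.5 0.003 0 0 1; 0.5 -25.5 -1.5 0.003 0 0 1; 0.5 -27.5 -1.7 0.003 0 0 1; 0.5 -29.5 -2.3 0.003 0 0 1; 0.5 -31.5 -3 0.003 0 0 1; 0.5 -33 -3.4 0.003 0 0 1"

```text
clock: 25.7
position: [0.5212, -0.0735, 0.011]
eef_rot: [0.005, 0.716, -0.698, -0.003]
ft_force: [-9.6, 1.2, -0.6]
width: 0.0001
```

```bash
python3 meas.py; python3 meas.py
```

```text
butt [(np.int64(145), np.float64(571.1)), (np.int64(242), np.float64(532.4)), (np.int64(242), np.float64(532.8)), (np.int64(241), np.float64(533.3))]
right edge slope 0.0306 y@.52 -0.0902
25.75 [521.23 -73.52  10.96] [-8.54  0.52  0.5 ]
butt [(np.int64(145), np.float64(571.1)), (np.int64(242), np.float64(532.4)), (np.int64(242), np.float64(532.8)), (np.int64(241), np.float64(533.3))]
right edge slope 0.0306 y@.52 -0.0902
25.8 [521.24 -73.55  10.97] [-8.66  0.22 -0.07]
```

>>> jog_arm:
  series: "0 5 0 0 0 0 1; 0 8 0 0.002 0 0 1; 0 3 0 0.004 0 0 1; 0 0 -0.2 0.004 0 0 1; 0 -2.5 -0.8 0.004 0 0 1; 0 -4.5 -1.5 0.004 0 0 1; 0 -6.3 -2.2 0.004 0 0 1; 0 -7.6 -2.6 0.004 0 0 1"

```text
clock: 26.6
position: [0.5215, -0.0739, 0.0121]
eef_rot: [0.009, 0.716, -0.698, -0.006]
ft_force: [-14.0, 1.3, -1.1]
width: 0.0005
```

```bash
python3 meas.py; python3 meas.py
```

```text
butt [(np.int64(242), np.float64(532.3)), (np.int64(242), np.float64(532.4)), (np.int64(242), np.float64(532.7)), (np.int64(241), np.float64(533.3))]
right edge slope 0.0391 y@.52 -0.0909
26.65 [521.56 -73.88  12.04] [-11.64   0.88  -0.66]
butt [(np.int64(242), np.float64(532.3)), (np.int64(242), np.float64(532.4)), (np.int64(242), np.float64(532.8)), (np.int64(241), np.float64(533.4))]
right edge slope 0.0366 y@.52 -0.0907
26.7 [521.56 -73.89  12.01] [-11.55   2.51  -0.24]
```

The butt stayed at 532.4 under 12–14 N, so the wedge is seated. Now I'll back off, rise clear and check.

>>> jog_arm:
  series: "0 5 0 0 0 0 1; 0 18 -5 0 0 0 1; 0 25 -35 0 0 0 1; 0 25 -75 0 0 0 1; 0 25 -115 0 0 0 1; 0 15 -155 0 0 0 1; 0 0 -185 0 0 0 1; 0 -25 -197 0.01 0 0 1"

```text
clock: 27.5
position: [0.5532, -0.0725, 0.2125]
eef_rot: [0.003, 0.716, -0.698, 0.0]
ft_force: [0.9, 0.5, -0.6]
width: 0.0005
```

```bash
python3 goto.py .6176 -.0872 .2084 -.004
```

```text
27.5 [553.21 -72.51 212.52] yaw 0.0248 F [ 0.85  0.45 -0.59] w 0.0005
shift [ 16.27 -64.02   3.91] rot [ 0.0043 -0.0043  0.0288]
```

>>> jog_arm:
  series: "8 -25 2 0.004 -0.004 0.014 1; 16 -50 4 0.004 -0.004 0.029 1; 16 -64 4 0.004 -0.004 0.029 1; 16 -64 4 0.004 -0.004 0.029 1; 16 -64 4 0.004 -0.004 0.029 1; 16 -64 4 0.004 -0.004 0.029 1; 16 -64 4 0.004 -0.004 0.029 1; 16 -64 4 0.004 -0.004 0.029 1"

```text
clock: 28.3
position: [0.6171, -0.0869, 0.2085]
eef_rot: [-0.0, -0.706, 0.708, -0.0]
ft_force: [-1.4, 0.8, -0.4]
width: 0.0008
```

```bash
python3 - <<'E'
from h import *
s=state();print(s['clock'],np.round(s['position'],4))
c=capture('wrist');save(c,'w28')
new=cv2.cvtColor(c['pixels'],cv2.COLOR_RGB2GRAY).astype(np.float32);old=cv2.imread('pics/w24.png',0).astype(np.float32)
for r in (112,118,140,160,165):
    for nm,g in (('24',old),('28',new)):
        seg=g[r-1:r+2,188:250].mean(0);d=np.diff(seg)
        print(r,nm,[188+i+.5 for i in range(1,len(d)-1) if abs(d[i])>12 and abs(d[i])>=abs(d[i-1]) and abs(d[i])>=abs(d[i+1])])
im=cv2.cvtColor(c['pixels'],cv2.COLOR_RGB2BGR);o=cv2.imread('pics/w24.png')
f=lambda i:cv2.resize(i[80:240,180:275],None,fx=4,fy=3.7,interpolation=cv2.INTER_CUBIC)
cv2.imwrite('pics/cmp28.png',np.hstack([f(o),f(im)]))
c=capture('scene');save(c,'s28')
E
```

```text
28.3 [ 0.6171 -0.0869  0.2085]
112 24 [189.5, 195.5, 206.5, 211.5, 214.5, 219.5, 237.5]
112 28 [189.5, 195.5, 207.5, 211.5, 215.5, 219.5, 237.5]
118 24 [189.5, 194.5, 207.5, 211.5, 214.5, 219.5, 236.5]
118 28 [190.5, 194.5, 195.5, 207.5, 211.5, 214.5, 219.5, 236.5]
140 24 [190.5, 198.5, 211.5, 232.5, 234.5]
140 28 [190.5, 198.5, 211.5, 213.5, 232.5, 234.5]
160 24 [191.5, 196.5, 216.5, 229.5, 231.5]
160 28 [196.5, 216.5, 229.5, 231.5]
165 24 [192.5, 196.5, 216.5, 228.5, 230.5]
165 28 [192.5, 197.5, 216.5, 228.5, 230.5]
```

View pics/cmp28.png

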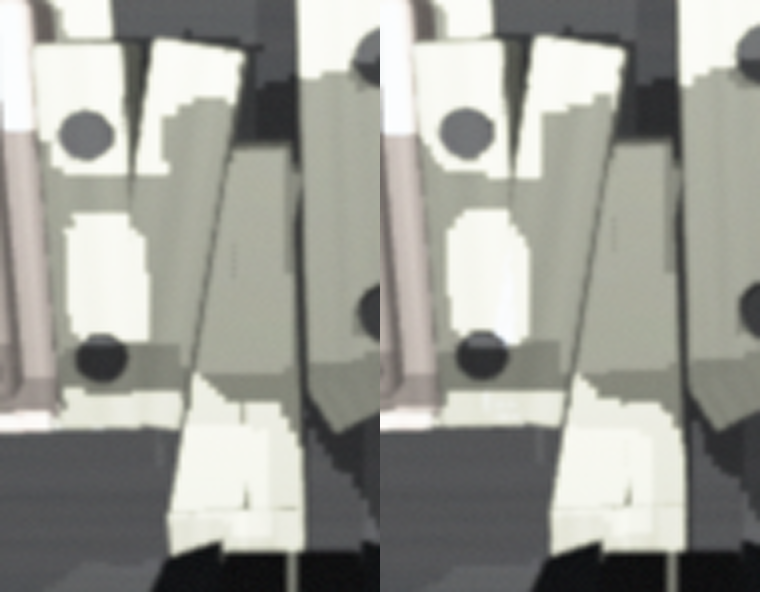

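View pics/s28.png

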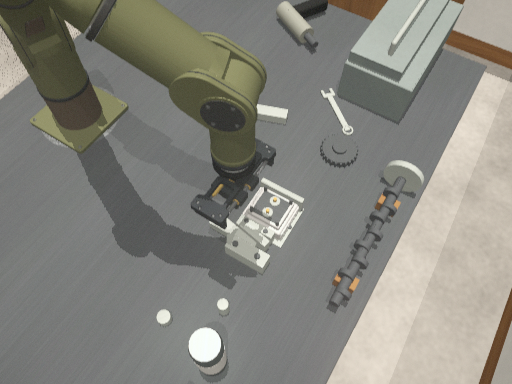

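The jaw and wedge positions are identical before and after the last two taps. The wedge lies flat against both faces, and the other things are where they were.

```bash
python3 -c "
from h import *
print(hand_in()); print(state()['clock'])"
```

```text
the job is handed in; nothing more can be done
None
the job is handed in; nothing more can be done
```

The wedge is seated in the slot with the jaw tight against the cylinder head as far as I can measure. I handed the job in at about 28 s with the arm clear of everything.

**What I did:** I gripped the wedge by its head, set its tip about 25 mm into the slot short of the jaw, and let go. I then drove it in with 13 small taps, backing clear after each one.

**Last checks:**
- **Wedge stopped:** it had advanced to a tip depth of about 69 mm. The final taps at about 9, then 12–14 N, moved it no measurable amount. The highest reading was 14.0 N, under the 16 N limit.
- **Jaw tight:** the wrist images show the jaw moved about 3 mm and its gap to the cylinder head closed. The picture was the same before and after the last two taps.
- **Wedge and bench:** the wedge lies flat in the slot. I saw nothing else disturbed on the bench.

**Doubts:**
- **Early taps:** a few of them (up to about 9 N) also pressed the wedge down with up to about 9 N, which added friction. I raised the fingertips slightly after that.
- **Jaw travel:** it is only known to within a few tenths of a millimetre. One fainter measurement from the scene and top cameras gave between 1 and 3 mm.
- **Force peaks:** I only saw the force at the end of each tap, so a brief higher peak within a tap would not have shown.

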